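# Close up a soap presentation case

### The arm

A 6-joint arm with a two-finger parallel gripper is mounted at the origin on the work surface. World frame = base frame: x ahead of the robot, y to its left, z up, the work surface at z = 0. Lengths are in mm, angles in rad, forces in N, time in s.
With the tool pointing down it reaches from about 275 to 775 mm from the base axis. Payload 14.6 kg.
Tool frame: the origin (TCP) lies at the very end of the fingers, on their centre line; the grasp point (between the pads) lies 19 mm behind it (r.pinch_z is the distance from the TCP to the grasp point, in mm); y points along the fingers, z is the direction in which the jaws open and shut, and the axes are right-handed (so a half turn about y gives the same grasp; the last joint's range is limited). The gripper opens to 85 mm and grips with 20 to 120 N. Pads are 22 mm wide; open, the fingers measure 114 mm over their backs; the gripper's body (76 mm by 85 mm) begins 54 mm behind the grasp point. The pads swing forward as they close: fully open they stand 13 mm farther back than shut.
Start: joints at [-1.387, 0.263, -0.048, 1.259, 0, 1.415], TCP at [174.48, -495.161, 231.278] pointing down, gripper open.
Joint ranges: [-2.65, 2.65], [-0.89, 1.7], [-1.18, 1.37], [-2.13, 2.11], [-1.35, 1.29], [-3.14, 3.14]. Speed limits (rad/s): [1.89, 1.89, 2.57, 2.79, 3.14, 3.14].

### API

Orientations are given as a unit quaternion [x, y, z, w].
In Python, from rig import r gives the robot as it stands.
- The arm moves only by the tool step_arm, never from a script. Its argument "plan" is a list of rows, each an object of numbers: "tx", "ty", "tz": the shift along the tool's x, y, z in mm; "rx", "ry", "rz": the turn, a rotation vector about the tool's x, y, z in rad; "fingers": the closure in counts, from 0 (fully open) to 255 (shut). A call has 1 to 20 rows; each row is the pose to reach, as a shift and turn from the pose commanded when the call began, along the tool's axes at that moment; what a row does not reach only later rows make up. A row lasts 1/10 s, in which the tool goes at most 50 mm and 8.59 degrees, less where a joint would pass 70% of its speed; a pose out of reach is approached as far as the arm can. A call with a gripper value outside its range is refused whole. The fingers move at their own pace and stop on an object; the grip force is fixed at half the most. Time passes only in rows, so rows that repeat a pose let the fingers close. It gives the time, the measured TCP pose, the force and the opening at its end, in the units of the state.
- r.read_state(): the state, without advancing time (a new reading comes with each control period).
- r.capture(name): name is "scene" or "top"; returns a dict with "pixels" (420x560x3 uint8, red, green, blue), "z_map" (420x560 float32, mm along the optical axis (not along the pixel's ray), 0 where there is no reading), "mtx" (3x3 intrinsics, pixels), "k1" (the pictures are not rectified: a ray, as slopes to the right and down, at radius r is drawn at 1 + k1 r^2 times it, then the intrinsics apply), "R" (3x3) and "t" (3): a world point X has camera coordinates R X + t. Camera axes: x right, y down, z forward; pixel columns grow to the right and rows downward; lengths in mm; the calibration is good to about 2 mm. A picture is of the moment at which its call begins.
- r.hand_in(): hands the job in, once; it reports no verdict.
The state is a dict: "time": time; "joint_pos": joint angles; "qd": joint speeds; "effort": joint torques, N m; "eef_pos": TCP position; "tcp_rot": TCP orientation; "contact_force": force on the tool from outside, world axes, zero at the start; "moment": the same for the moment, N m; "grip_width": opening from 0.0 (shut) to 1.0 (fully open).
Only numpy, scipy, OpenCV 4.12 (cv2) and the standard library are available. Lean on these libraries where they do the work, as an engineer would, in place of code of your own. Each camera call takes 0.05 s, during which the arm holds its last target.

### The job

The wooden presentation case with three soap bars stands open. With the fingertips, push its upright inner flap down until it lies flat over the bars, then push the hinged cover over until it is fully shut on the case, without slamming it. Only push: do not take the flap or cover between the fingers, do not lift or drag the case, keep the bars inside, and leave everything else on the table where it stands.

Things in the scene. Friction and masses are not known exactly. Their poses are not given: they have to be found in the camera images.
- case: Open wooden case, 170 (its x) x 230 (its y) x 72 mm (z), walls and floor 9 mm, 1.0 to 1.7 kg, loose: it slides if pushed with over about 7 N. Origin: centre of its underside. Cover hinged on its +x wall, flap on its -x wall. A 65 mm high carton stands 33 to 55 mm beside its -x wall, a jar 37 to 53 mm beyond its -y end; the table beside its +x wall is clear.
- cover (a joint): Cover angle (rad): 0 = shut, flat on the rim; 1.57 = upright; starts 1.65 to 1.85, leaning outward. Flat wooden panel 172 x 232 x 8 mm, no handle, 0.19 kg. Hinge line along the case's y at case x = +85, z = 72 mm (underside of the shut cover, whose top is at z = 80). Stiff: stays where left and must be pushed all the way, 1 to 3.5 N near the free edge.
- cover_edge (a point): Middle of the cover's free edge, on its outer face (the top when shut), 172 mm from the hinge line. Shut, it lies at case x = -87, z = 80 mm.
- flap (a joint): Flap angle (rad): 0 = folded down level over the bars, on its stop; 1.57 = upright; starts 1.3 to 1.57. Plywood leaf 200 mm wide (case y), 6 mm thick, free edge 125 mm from the hinge line, which runs along the case's y at case x = -72, z = 62 mm, mid thickness. Folded, it points to case +x. Stiff: stays where left, 1 to 2.5 N near the free edge.
- flap_edge (a point): Middle of the flap's free edge, on its outer face (the top when folded: then at case x = +53, z = 65 mm, 7 mm below the rim). A standing flap blocks the cover.
- bar_a: One of three loose soap bars lying side by side on the case's floor, 95 (case x) x 55 x 28 mm, 0.13 kg; origin: centre of its underside. Its top is 37 mm above the table, well below the folded flap. Stays in the case.
- bar_b: One of three loose soap bars lying side by side on the case's floor, 95 (case x) x 55 x 28 mm, 0.13 kg; origin: centre of its underside. Its top is 37 mm above the table, well below the folded flap. Stays in the case.
- bar_c: One of three loose soap bars lying side by side on the case's floor, 95 (case x) x 55 x 28 mm, 0.13 kg; origin: centre of its underside. Its top is 37 mm above the table, well below the folded flap. Stays in the case.
- carton: Bystander: paper soap carton 40 x 100 x 65 mm, loose, just beside the case's -x wall (flap side). Origin: centre of its underside.
- oil_jar: Bystander: stoppered glass jar of oil, 66 mm across, 96 mm high, loose, just beyond the case's -y end. Origin: centre of its underside.
- butter_jar: Bystander: stoppered glass jar with cream-coloured flakes, 66 mm across, 96 mm high, loose, on the robot's right. Origin: centre of its underside.
- jug: Bystander: clear plastic jug 110 mm across with a handle, 130 mm high, loose, on the robot's left. Origin: centre of its underside.
- cylinder: Bystander: glass measuring cylinder with a 64 mm foot, 150 mm high, loose, far left. Origin: centre of its underside.
- spoon: Bystander: wooden spoon 260 mm long lying on the table, loose, on the left. Origin: under its middle.
- bare_bar: Bystander: unwrapped soap bar 95 x 55 x 30 mm, loose, far right. Origin: centre of its underside.
Mind the look-alikes: they are no part of the job. Of the things that look like the bar_b, the smaller one is meant. Leave any turquoise look-alike of the bar_a alone.

How it is judged:
By the outcome, as a careful person would: the job done as asked, in the order asked, and still so for the second after the job is handed in, with the robot touching nothing.
It also fails if it takes over 58 s, if anything falls off the work surface, if the arm or the gripper's body presses on something with over 40 N, if the wrist force passes 120 N, or if a joint passes its speed limit or range.

## Working session

There is one attempt and no reset: what is moved stays moved. The work goes in short steps, Python scripts to look and compute and a tool call to move; the robot and the scene stay as the last step left them, time stands still between calls to the robot, and variables do not carry over. Pictures are saved under pics/ and viewed, and the job is handed in when it is done.

Besides the shell and the picture viewer there is one more tool, called after "Emit:" as name(argument=value, ...), one argument or row to a line, values as JSON. step_arm: Moves the arm, as the interface text tells. Its arguments: {"type":"object","properties":{"plan":{"type":"array"}},"required":["plan"]}

```bash
ls; mkdir -p pics
cat > h.py <<'E'
import numpy as np, cv2
from rig import r
from scipy.spatial.transform import Rotation as Ro
def cap(n,fn):
    c=r.capture(n); cv2.imwrite('pics/'+fn+'.png',c['pixels'][:,:,::-1]); np.savez('/tmp/'+fn,**c); return c
def world(c):
    h,w=c['z_map'].shape; K=c['mtx']
    u,v=np.meshgrid(np.arange(w),np.arange(h))
    xd=(u-K[0,2])/K[0,0]; yd=(v-K[1,2])/K[1,1]
    x,y=xd.copy(),yd.copy()
    for _ in range(10):
        s=1+c['k1']*(x*x+y*y); x=xd/s;y=yd/s
    z=c['z_map']; P=np.stack([x*z,y*z,z],-1)
    W=(P-c['t'])@c['R']; W[z==0]=np.nan
    return W
E
python3 - <<'E'
from h import *
for n in('scene','top'):
    c=cap(n,n+'0'); print(n,c['mtx'],c['k1'],-c['R'].T@c['t'])
print(r.read_state())
E
```

```text
pics
scene [[533.05344204   0.         280.01706659]
 [  0.         533.05344204 212.37347667]
 [  0.           0.           1.        ]] -0.07783061289121038 [1478.90528956  -83.2992317  1141.28867864]
top [[419.25550563   0.         280.19858692]
 [  0.         419.25550563 211.74927393]
 [  0.           0.           1.        ]] -0.06456684285661186 [ 468.07721004   -6.39736036 1184.86435595]
{'time': 0.1, 'joint_pos': array([-1.38730432e+00,  2.63491919e-01, -4.88596566e-02,  1.25939226e+00,
       -7.76195811e-06,  1.41546569e+00]), 'qd': array([ 0.00038217,  0.00111702,  0.00175384, -0.00083954,  0.00049959,
        0.00107263]), 'effort': array([ 3.69882211e-03, -6.38575959e+01,  3.85064256e+01,  9.91157518e-03,
       -2.42173592e-04, -5.36426796e-06]), 'eef_pos': array([ 174.43189989, -494.92399141,  230.8695277 ]), 'tcp_rot': array([-0.11922716,  0.69731882, -0.69664897,  0.11921223]), 'contact_force': array([-0.18258385, -0.5830085 , -0.86614005]), 'moment': array([-0.01533082, -0.01044981,  0.03866366]), 'grip_width': 1.000469941794686}
```

View pics/scene0.png

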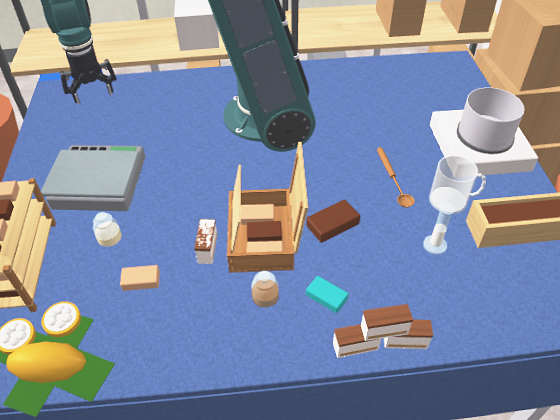

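View pics/top0.png

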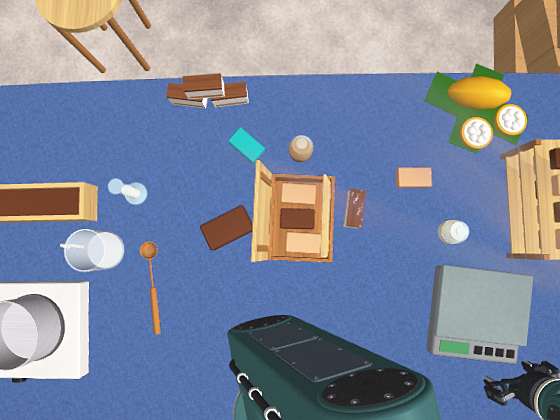

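Top view: the case is at about (293,212), with its cover on the left (262,212) and flap on the right (327,218). The carton is at (355,208) and the oil jar at (301,148). Look-alikes to leave alone: the large brown block (228,228), the turquoise bar (247,144) and the bare bar (414,177). bar_b is the small brown bar inside the case (297,218). Next I measure the case.

Run:
```python
from h import *
for n in('scene0','top0'):
    c=dict(np.load('/tmp/'+n+'.npz')); W=world(c); np.save('/tmp/W_'+n,W)
c=dict(np.load('/tmp/top0.npz'));W=np.load('/tmp/W_top0.npy')
for v in range(155,270,6):
    print(v,[tuple(np.round(W[v,u]).astype(int)) if np.isfinite(W[v,u,0]) else None for u in range(246,372,8)])
im=c['pixels'][130:280,190:390,::-1]; cv2.imwrite('pics/topcrop.png',cv2.resize(im,None,fx=4,fy=4,interpolation=2))
c=dict(np.load('/tmp/scene0.npz'))
im=c['pixels'][130:310,180:370,::-1]; cv2.imwrite('pics/scrop.png',cv2.resize(im,None,fx=3.3,fy=3.3,interpolation=2))
```

```text
155 [(np.int64(725), np.int64(94), np.int64(27)), (np.int64(724), np.int64(72), np.int64(27)), (np.int64(730), np.int64(50), np.int64(0)), (np.int64(730), np.int64(28), np.int64(-5)), (np.int64(729), np.int64(4), np.int64(-2)), (np.int64(728), np.int64(-19), np.int64(1)), (np.int64(715), np.int64(-40), np.int64(56)), (np.int64(713), np.int64(-61), np.int64(64)), (np.int64(719), np.int64(-85), np.int64(36)), (np.int64(725), np.int64(-110), np.int64(3)), (np.int64(725), np.int64(-133), np.int64(2)), (np.int64(725), np.int64(-156), np.int64(0)), (np.int64(725), np.int64(-179), np.int64(0)), (np.int64(724), np.int64(-202), np.int64(-1)), (np.int64(724), np.int64(-225), np.int64(-1)), (np.int64(723), np.int64(-248), np.int64(2))]
161 [(np.int64(714), np.int64(97), np.int64(-2)), (np.int64(710), np.int64(73), np.int64(15)), (np.int64(712), np.int64(51), np.int64(0)), (np.int64(712), np.int64(28), np.int64(0)), (np.int64(711), np.int64(5), np.int64(0)), (np.int64(711), np.int64(-18), np.int64(-3)), (np.int64(710), np.int64(-41), np.int64(3)), (np.int64(707), np.int64(-63), np.int64(14)), (n
[... 12870 characters left out ...]
np.int64(2)), (np.int64(405), np.int64(78), np.int64(0)), (np.int64(405), np.int64(56), np.int64(3)), (np.int64(405), np.int64(33), np.int64(4)), (np.int64(404), np.int64(11), np.int64(-2)), (np.int64(403), np.int64(-11), np.int64(-1)), (np.int64(403), np.int64(-34), np.int64(-6)), (np.int64(402), np.int64(-56), np.int64(-3)), (np.int64(402), np.int64(-79), np.int64(-2)), (np.int64(402), np.int64(-101), np.int64(2)), (np.int64(401), np.int64(-124), np.int64(-1)), (np.int64(400), np.int64(-146), np.int64(-2)), (np.int64(400), np.int64(-169), np.int64(-2)), (np.int64(400), np.int64(-191), np.int64(0)), (np.int64(399), np.int64(-213), np.int64(2)), (np.int64(398), np.int64(-236), np.int64(-1))]
```

View pics/topcrop.png

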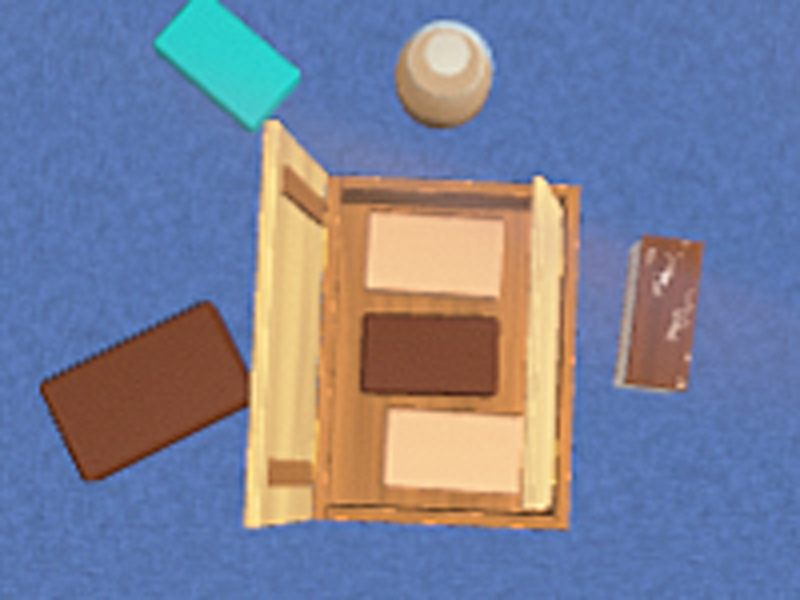

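View pics/scrop.png

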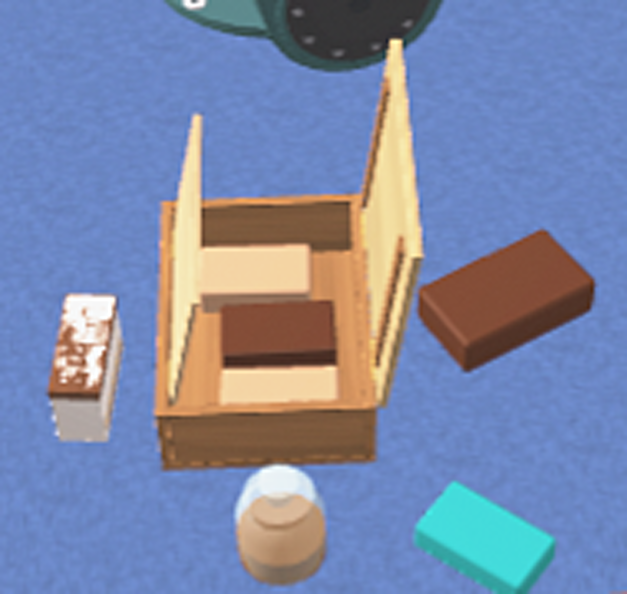

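```bash
cat > fit.py <<'E'
from h import *
from scipy.optimize import least_squares
def load(n): return world(dict(np.load('/tmp/%s.npz'%n)))
E
python3 - <<'E'
from fit import *
A=[]
for n in('top0','scene0'):
    W=load(n).reshape(-1,3); W=W[np.isfinite(W[:,0])]
    m=(W[:,0]>415)&(W[:,0]<690)&(W[:,1]>-165)&(W[:,1]<48)&(abs(W[:,2]-72)<5)
    p=W[m]; print(n,len(p),p[:,:2].min(0),p[:,:2].max(0))
    print(cv2.minAreaRect(p[:,:2].astype(np.float32)))
    # right outer rim: side wall edges
    A.append(p)
    # cover plane & flap plane
    m=(W[:,0]>430)&(W[:,0]<670)&(W[:,1]>25)&(W[:,1]<90)&(W[:,2]>90)
    q=W[m]; c=q.mean(0); _,s,v=np.linalg.svd(q-c,full_matrices=False); print(' cover',len(q),c,v[2],s/np.sqrt(len(q)),q.max(0), q.min(0))
    m=(W[:,0]>430)&(W[:,0]<670)&(W[:,1]>-160)&(W[:,1]<-70)&(W[:,2]>85)
    q=W[m]; c=q.mean(0); _,s,v=np.linalg.svd(q-c,full_matrices=False); print(' flap',len(q),c,v[2],s/np.sqrt(len(q)),q.max(0),q.min(0))
# fit rim: points lie within 9mm band of rectangle border
import math
for p in A+[np.vstack(A)]:
    def res(a):
        th=a[2]; ex=np.array([math.cos(th),math.sin(th)]); ey=np.array([-ex[1],ex[0]])
        X=(p[:,:2]-a[:2])@ex; Y=(p[:,:2]-a[:2])@ey
        # distance to border centreline rectangle half 80.5 x110.5
        dx=abs(X)-80.5; dy=abs(Y)-110.5
        sd=np.where((dx>0)&(dy>0),np.hypot(dx,dy),np.maximum(dx,dy))
        return np.maximum(abs(sd)-4.5,0)
    s=least_squares(res,[552,-58,1.57],loss='soft_l1',x_scale=[1,1,.01]); print(s.x,s.cost/len(p))
E
```

```text
top0 1003 [ 425.85689005 -145.44480876] [661.45291412  35.85200047]
((543.6665649414062, -55.0587158203125), (171.12808227539062, 230.33953857421875), 86.38030242919922)
 cover 1497 [548.37954347  46.32429957 189.07529463] [ 0.06518264  0.98476411 -0.16121685] [66.77681305 48.53177187  2.12805168] [665.43369694  67.6482891  246.75673748] [434.23920096  25.16360649  90.24373357]
 flap 561 [ 539.1067186  -109.83006573  153.94534358] [-0.06289351 -0.96966036  0.236227  ] [57.60440744 33.34860563  1.4421547 ] [638.67335097 -94.29896579 189.46991025] [ 439.60115042 -128.48380659   85.82069759]
scene0 877 [ 423.73204705 -147.05824267] [666.49681498  35.80971356]
((544.6790771484375, -52.026702880859375), (177.06263732910156, 236.88375854492188), 86.5857162475586)
 cover 1146 [571.49752022  44.17237492 182.66570766] [-0.05208359 -0.98702887  0.15185948] [70.618591   48.22052458  2.34347245] [668.54864148  65.02243791 245.37626386] [435.50306829  25.01159228  90.04372303]
 flap 454 [ 558.57228034 -111.59174952  148.93598176] [-0.05553262 -0.97220108  0.22746691] [62.99655458 33.46109058  1.58845733] [642.01307704 -92.19477632 188.6006563 ] [ 437.33467945 -129.88875577   85.74766943]
[543.57137378 -54.4173977    1.50727484] 0.04899575815336169
[545.04863167 -53.79913878   1.51029434] 0.18063409263272834
[544.42235417 -54.19597225   1.5077854 ] 0.1195691896122641
```

Run:
```python
from h import *
s=r.read_state(); R=Ro.from_quat(s['tcp_rot']).as_matrix(); print(np.round(R,3))
ex=np.array([np.cos(1.508),np.sin(1.508),0]); d=np.array([0,0,-1.])
for sg in(1,-1):
  for nm in 'xz':
    if nm=='x': X=sg*ex; Rt=np.stack([X,d,np.cross(X,d)],1)
    else: Z=sg*ex; Rt=np.stack([np.cross(d,Z),d,Z],1)
    print(nm,sg,Ro.from_matrix(R.T@Rt).as_rotvec().round(3))
def tgt(cx,cy,z): 
    ey=np.array([-ex[1],ex[0],0]); return np.array([544.4,-54.2,0])+cx*ex+cy*ey+[0,0,z]
for p in [(-90,0,250),(-90,0,160)]:
    print(p,tgt(*p),R.T@(tgt(*p)-s['eef_pos']))
```

```text
[[-0.943 -0.     0.332]
 [-0.332  0.001 -0.943]
 [-0.    -1.    -0.001]]
x 1 [1.000e-03 1.972e+00 1.000e-03]
z 1 [ 0.00e+00 -2.74e+00 -1.00e-03]
x -1 [ 1.000e-03 -1.169e+00 -1.000e-03]
z -1 [0.001 0.402 0.   ]
(-90, 0, 250) [ 538.7520443  -144.02260627  250.        ] [-460.24147795  -18.86982593 -209.87766993]
(-90, 0, 160) [ 538.7520443  -144.02260627  160.        ] [-460.22897535   71.13013367 -209.7933126 ]
```

Emit:
step_arm(
  plan=[
    {"tx": -40, "ty": -20, "tz": -18, "ry": -0.1, "fingers": 255},
    {"tx": -80, "ty": -20, "tz": -36, "ry": -0.2, "fingers": 255},
    {"tx": -120, "ty": -20, "tz": -55, "ry": -0.3, "fingers": 255},
    {"tx": -160, "ty": -20, "tz": -73, "ry": -0.4, "fingers": 255},
    {"tx": -200, "ty": -20, "tz": -91, "ry": -0.5, "fingers": 255},
    {"tx": -240, "ty": -20, "tz": -109, "ry": -0.6, "fingers": 255},
    {"tx": -280, "ty": -20, "tz": -128, "ry": -0.7, "fingers": 255},
    {"tx": -320, "ty": -20, "tz": -146, "ry": -0.81, "fingers": 255},
    {"tx": -360, "ty": -20, "tz": -164, "ry": -0.92, "fingers": 255},
    {"tx": -400, "ty": -20, "tz": -182, "ry": -1.02, "fingers": 255},
    {"tx": -440, "ty": -20, "tz": -201, "ry": -1.12, "fingers": 255},
    {"tx": -460, "ty": -20, "tz": -210, "ry": -1.169, "fingers": 255},
    {"tx": -460, "ty": -20, "tz": -210, "ry": -1.169, "fingers": 255},
    {"tx": -460, "ty": -20, "tz": -210, "ry": -1.169, "fingers": 255},
    {"tx": -460, "ty": -20, "tz": -210, "ry": -1.169, "fingers": 255},
  ],
)

```text
invalid input at $.plan[0]: expected keys tx, ty, tz, rx, ry, rz, fingers
```

```bash
cat >> h.py <<'E'
ex=np.array([np.cos(1.508),np.sin(1.508),0]); ey=np.array([-ex[1],ex[0],0]); C0=np.array([544.4,-54.2,0])
def st():
    s=r.read_state(); R=Ro.from_quat(s['tcp_rot']).as_matrix(); p=s['eef_pos']-C0
    print('t %.2f case xyz'%s['time'],np.round([p@ex,p@ey,p[2]],1),'F case',np.round([s['contact_force']@ex,s['contact_force']@ey,s['contact_force'][2]],2),'q',s['joint_pos'].round(2),'w',round(float(s['grip_width']),2))
    print('tool axes in case (cols):\n',(np.stack([ex,ey,[0,0,1]])@R).round(3))
E
python3 - <<'E'
from h import *
st(); cap('top','top1'); cap('scene','scene1')
E
```

```text
t 0.10 case xyz [-463.1  341.6  230.9] F case [-0.59  0.15 -0.87] q [-1.39  0.26 -0.05  1.26 -0.    1.42] w 1.0
tool axes in case (cols):
 [[-0.391  0.001 -0.92 ]
 [ 0.92   0.    -0.391]
 [-0.    -1.    -0.001]]
```

Emit:
step_arm(
  plan=[
    {"tx": -40, "ty": -20, "tz": -18, "rx": 0, "ry": -0.1, "rz": 0, "fingers": 255},
    {"tx": -80, "ty": -20, "tz": -36, "rx": 0, "ry": -0.2, "rz": 0, "fingers": 255},
    {"tx": -120, "ty": -20, "tz": -55, "rx": 0, "ry": -0.3, "rz": 0, "fingers": 255},
    {"tx": -160, "ty": -20, "tz": -73, "rx": 0, "ry": -0.4, "rz": 0, "fingers": 255},
    {"tx": -200, "ty": -20, "tz": -91, "rx": 0, "ry": -0.5, "rz": 0, "fingers": 255},
    {"tx": -240, "ty": -20, "tz": -109, "rx": 0, "ry": -0.6, "rz": 0, "fingers": 255},
    {"tx": -280, "ty": -20, "tz": -128, "rx": 0, "ry": -0.7, "rz": 0, "fingers": 255},
    {"tx": -320, "ty": -20, "tz": -146, "rx": 0, "ry": -0.81, "rz": 0, "fingers": 255},
    {"tx": -360, "ty": -20, "tz": -164, "rx": 0, "ry": -0.92, "rz": 0, "fingers": 255},
    {"tx": -400, "ty": -20, "tz": -182, "rx": 0, "ry": -1.02, "rz": 0, "fingers": 255},
    {"tx": -440, "ty": -20, "tz": -201, "rx": 0, "ry": -1.12, "rz": 0, "fingers": 255},
    {"tx": -460, "ty": -20, "tz": -210, "rx": 0, "ry": -1.169, "rz": 0, "fingers": 255},
    {"tx": -460, "ty": -20, "tz": -210, "rx": 0, "ry": -1.169, "rz": 0, "fingers": 255},
    {"tx": -460, "ty": -20, "tz": -210, "rx": 0, "ry": -1.169, "rz": 0, "fingers": 255},
  ],
)

```text
time: 1.6
eef_pos: [538.4, -144.0, 251.0]
tcp_rot: [-0.484, 0.516, -0.515, 0.484]
contact_force: [-0.6, -0.9, 0.3]
grip_width: 0.001
```

Run:
```python
from h import *
st(); cap('top','top1'); cap('scene','scene1')
```

```text
t 1.60 case xyz [-90.    0.3 251. ] F case [-0.98  0.5   0.25] q [-0.41  0.32  0.08  1.34 -0.    1.23] w 0.0
tool axes in case (cols):
 [[-1.     0.    -0.   ]
 [ 0.     0.001 -1.   ]
 [-0.    -1.    -0.001]]
```

View pics/scene1.png

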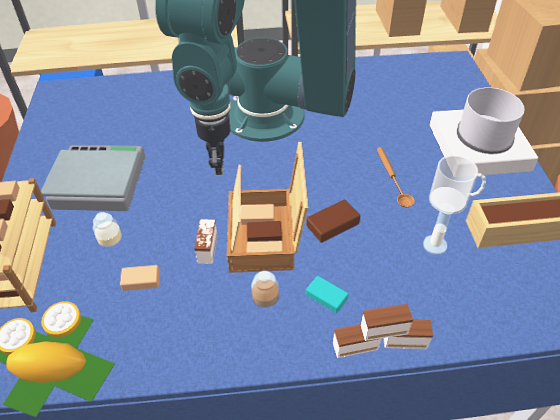

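Run:
```python
import numpy as np
for th in [1.45,1.33,1.25,1.17,1.09,1.01,.93,.85,.77,.69,.61,.53,.45,.38,.31,.24,.18,.12,.07,.03,0,-.01]:
    x=-72+105*np.cos(th)-3*np.sin(th)-11; z=62+105*np.sin(th)+3*np.cos(th)
    print(th,round(x,1),round(z,1),'tx',round(-(x+90)),'ty',round(251-z))
```

```text
1.45 -73.3 166.6 tx -17 ty 84
1.33 -60.9 164.7 tx -29 ty 86
1.25 -52.7 162.6 tx -37 ty 88
1.17 -44.8 159.8 tx -45 ty 91
1.09 -37.1 156.5 tx -53 ty 95
1.01 -29.7 152.5 tx -60 ty 98
0.93 -22.6 148.0 tx -67 ty 103
0.85 -16.0 142.9 tx -74 ty 108
0.77 -9.7 137.2 tx -80 ty 114
0.69 -3.9 131.2 tx -86 ty 120
0.61 1.3 124.6 tx -91 ty 126
0.53 6.1 117.7 tx -96 ty 133
0.45 10.2 110.4 tx -100 ty 141
0.38 13.4 103.7 tx -103 ty 147
0.31 16.1 96.9 tx -106 ty 154
0.24 18.3 89.9 tx -108 ty 161
0.18 19.8 83.7 tx -110 ty 167
0.12 20.9 77.5 tx -111 ty 173
0.07 21.5 72.3 tx -112 ty 179
0.03 21.9 68.1 tx -112 ty 183
0 22.0 65.0 tx -112 ty 186
-0.01 22.0 63.9 tx -112 ty 187
```

Emit:
step_arm(
  plan=[
    {"tx": 0, "ty": 30, "tz": 0, "rx": 0, "ry": 0, "rz": 0, "fingers": 255},
    {"tx": 0, "ty": 60, "tz": 0, "rx": 0, "ry": 0, "rz": 0, "fingers": 255},
    {"tx": 0, "ty": 84, "tz": 0, "rx": 0, "ry": 0, "rz": 0, "fingers": 255},
    {"tx": -10, "ty": 86, "tz": 0, "rx": 0, "ry": 0, "rz": 0, "fingers": 255},
    {"tx": -15, "ty": 86, "tz": 0, "rx": 0, "ry": 0, "rz": 0, "fingers": 255},
    {"tx": -20, "ty": 86, "tz": 0, "rx": 0, "ry": 0, "rz": 0, "fingers": 255},
    {"tx": -24, "ty": 86, "tz": 0, "rx": 0, "ry": 0, "rz": 0, "fingers": 255},
    {"tx": -28, "ty": 86, "tz": 0, "rx": 0, "ry": 0, "rz": 0, "fingers": 255},
    {"tx": -33, "ty": 88, "tz": 0, "rx": 0, "ry": 0, "rz": 0, "fingers": 255},
    {"tx": -37, "ty": 89, "tz": 0, "rx": 0, "ry": 0, "rz": 0, "fingers": 255},
    {"tx": -37, "ty": 89, "tz": 0, "rx": 0, "ry": 0, "rz": 0, "fingers": 255},
  ],
)

```text
time: 2.8
eef_pos: [540.8, -106.7, 162.2]
tcp_rot: [-0.484, 0.515, -0.515, 0.484]
contact_force: [-0.6, -0.6, 0.4]
grip_width: 0.002
```

Run:
```python
from h import *
st(); c=cap('top','top2'); c=cap('scene','scene2')
im=c['pixels'][60:310,140:380,::-1]; cv2.imwrite('pics/s2.png',cv2.resize(im,None,fx=2.4,fy=2.4,interpolation=2))
```

```text
t 2.80 case xyz [-52.7   0.3 162.2] F case [-0.65  0.58  0.41] q [-0.34  0.34 -0.13  1.1   0.    1.29] w 0.0
tool axes in case (cols):
 [[-1.  0.  0.]
 [-0.  0. -1.]
 [-0. -1. -0.]]
```

View pics/s2.png

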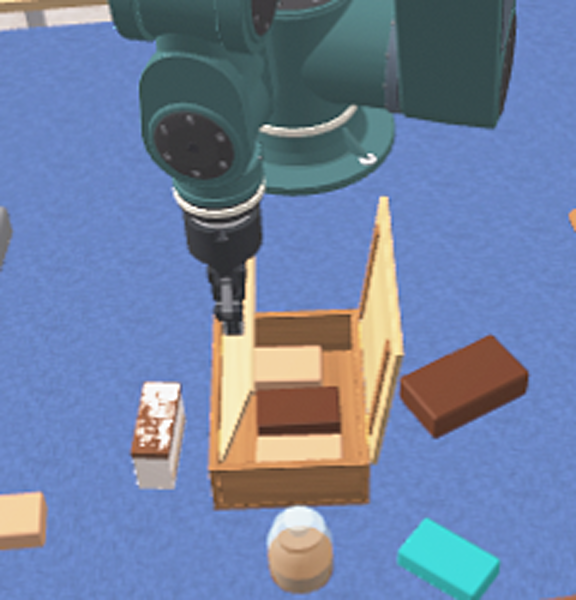

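The fingertip (about (232,330) in the crop) is just at the flap's outer face and shows almost no force. Continuing along the arc.

Emit:
step_arm(
  plan=[
    {"tx": -8, "ty": 2, "tz": 0, "rx": 0, "ry": 0, "rz": 0, "fingers": 255},
    {"tx": -16, "ty": 6, "tz": 0, "rx": 0, "ry": 0, "rz": 0, "fingers": 255},
    {"tx": -23, "ty": 9, "tz": 0, "rx": 0, "ry": 0, "rz": 0, "fingers": 255},
    {"tx": -30, "ty": 14, "tz": 0, "rx": 0, "ry": 0, "rz": 0, "fingers": 255},
    {"tx": -37, "ty": 19, "tz": 0, "rx": 0, "ry": 0, "rz": 0, "fingers": 255},
    {"tx": -43, "ty": 25, "tz": 0, "rx": 0, "ry": 0, "rz": 0, "fingers": 255},
    {"tx": -46, "ty": 28, "tz": 0, "rx": 0, "ry": 0, "rz": 0, "fingers": 255},
    {"tx": -46, "ty": 28, "tz": 0, "rx": 0, "ry": 0, "rz": 0, "fingers": 255},
  ],
)

```text
time: 3.7
eef_pos: [543.5, -60.9, 133.7]
tcp_rot: [-0.484, 0.516, -0.515, 0.484]
contact_force: [0.2, 0.1, -0.0]
grip_width: -0.004
```

Run:
```python
from h import *
st(); c=cap('top','top3'); c=cap('scene','scene3')
im=c['pixels'][60:310,140:380,::-1]; cv2.imwrite('pics/s3.png',cv2.resize(im,None,fx=2.4,fy=2.4,interpolation=2))
```

```text
t 3.70 case xyz [ -6.7   0.5 133.7] F case [ 0.13 -0.19 -0.02] q [-0.26  0.35 -0.19  1.03  0.    1.37] w -0.0
tool axes in case (cols):
 [[-1.     0.     0.   ]
 [-0.     0.001 -1.   ]
 [-0.    -1.    -0.001]]
```

View pics/s3.png

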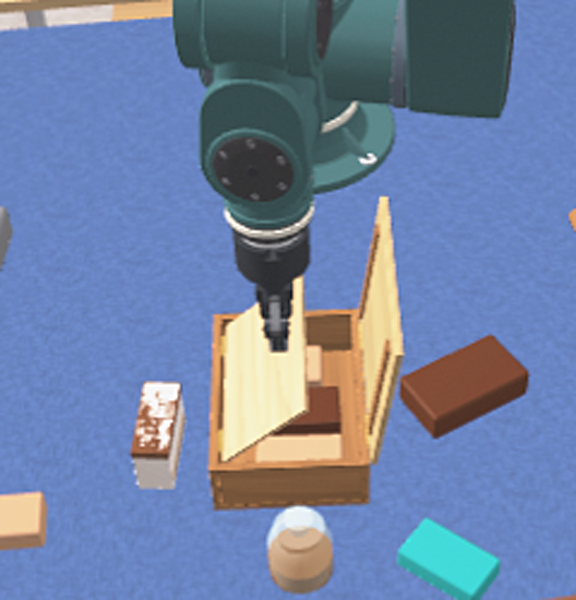

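Emit:
step_arm(
  plan=[
    {"tx": -8, "ty": 9, "tz": 0, "rx": 0, "ry": 0, "rz": 0, "fingers": 255},
    {"tx": -13, "ty": 16, "tz": 0, "rx": 0, "ry": 0, "rz": 0, "fingers": 255},
    {"tx": -17, "ty": 23, "tz": 0, "rx": 0, "ry": 0, "rz": 0, "fingers": 255},
    {"tx": -20, "ty": 30, "tz": 0, "rx": 0, "ry": 0, "rz": 0, "fingers": 255},
    {"tx": -23, "ty": 37, "tz": 0, "rx": 0, "ry": 0, "rz": 0, "fingers": 255},
    {"tx": -25, "ty": 43, "tz": 0, "rx": 0, "ry": 0, "rz": 0, "fingers": 255},
    {"tx": -27, "ty": 48, "tz": 0, "rx": 0, "ry": 0, "rz": 0, "fingers": 255},
    {"tx": -28, "ty": 53, "tz": 0, "rx": 0, "ry": 0, "rz": 0, "fingers": 255},
    {"tx": -29, "ty": 57, "tz": 0, "rx": 0, "ry": 0, "rz": 0, "fingers": 255},
    {"tx": -29, "ty": 60, "tz": 0, "rx": 0, "ry": 0, "rz": 0, "fingers": 255},
    {"tx": -29, "ty": 63, "tz": 0, "rx": 0, "ry": 0, "rz": 0, "fingers": 255},
    {"tx": -29, "ty": 65, "tz": 0, "rx": 0, "ry": 0, "rz": 0, "fingers": 255},
    {"tx": -29, "ty": 67, "tz": 0, "rx": 0, "ry": 0, "rz": 0, "fingers": 255},
    {"tx": -29, "ty": 68, "tz": 0, "rx": 0, "ry": 0, "rz": 0, "fingers": 255},
    {"tx": -29, "ty": 68, "tz": 0, "rx": 0, "ry": 0, "rz": 0, "fingers": 255},
  ],
)

```text
time: 5.3
eef_pos: [545.6, -32.5, 66.2]
tcp_rot: [-0.484, 0.516, -0.515, 0.484]
contact_force: [0.5, 0.2, 0.9]
grip_width: 0.004
```

Run:
```python
from h import *
st(); c=cap('top','top4'); c=cap('scene','scene4')
im=c['pixels'][60:310,140:380,::-1]; cv2.imwrite('pics/s4.png',cv2.resize(im,None,fx=2.4,fy=2.4,interpolation=2))
W=world(c).reshape(-1,3)-C0; W=W[np.isfinite(W[:,0])]; X,Y,Z=W@ex,W@ey,W[:,2]
m=(X>-60)&(X<50)&(abs(Y)<95)&(abs(Y)>20)&(Z<120)&(Z>20)
A=np.c_[X[m],np.ones(m.sum())]; k=np.linalg.lstsq(A,Z[m],rcond=None)[0]; print(m.sum(),k, 'z at 53',k[0]*53+k[1], np.median(Z[m&(X>35)]))
```

```text
t 5.30 case xyz [21.7  0.2 66.2] F case [ 0.21 -0.53  0.94] q [-0.21  0.4  -0.31  0.86 -0.    1.43] w 0.0
tool axes in case (cols):
 [[-1. -0. -0.]
 [ 0.  0. -1.]
 [ 0. -1. -0.]]
1476 [9.73522583e-03 6.54213962e+01] z at 53 65.93736313355927 65.60171223849397
```

View pics/s4.png

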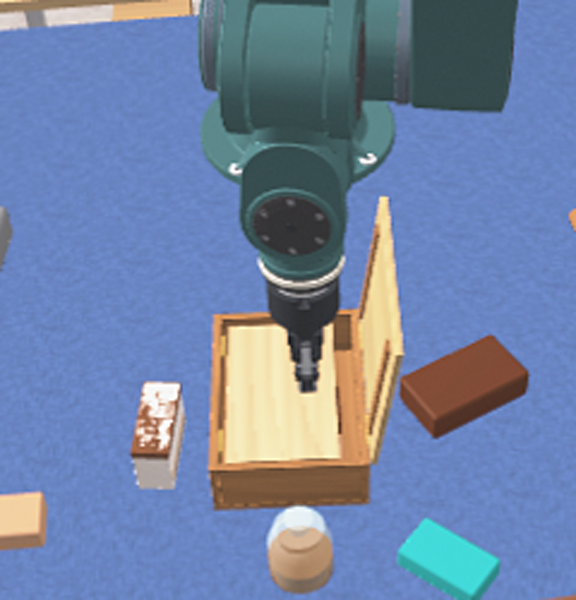

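Emit:
step_arm(
  plan=[
    {"tx": 0, "ty": 1, "tz": 0, "rx": 0, "ry": 0, "rz": 0, "fingers": 255},
    {"tx": 0, "ty": 2, "tz": 0, "rx": 0, "ry": 0, "rz": 0, "fingers": 255},
    {"tx": 0, "ty": 2, "tz": 0, "rx": 0, "ry": 0, "rz": 0, "fingers": 255},
  ],
)

```text
time: 5.7
eef_pos: [545.8, -32.5, 64.9]
tcp_rot: [0.484, -0.515, 0.516, -0.484]
contact_force: [-3.2, 0.3, 10.4]
grip_width: 0.001
```

Emit:
step_arm(
  plan=[
    {"tx": 0, "ty": 1, "tz": 0, "rx": 0, "ry": 0, "rz": 0, "fingers": 255},
    {"tx": 0, "ty": 1, "tz": 0, "rx": 0, "ry": 0, "rz": 0, "fingers": 255},
  ],
)

```text
time: 5.9
eef_pos: [545.8, -32.5, 64.6]
tcp_rot: [0.484, -0.515, 0.516, -0.484]
contact_force: [-6.9, 2.0, 23.2]
grip_width: 0.002
```

Emit:
step_arm(
  plan=[
    {"tx": 0, "ty": -3, "tz": 0, "rx": 0, "ry": 0, "rz": 0, "fingers": 255},
    {"tx": 0, "ty": -20, "tz": 0, "rx": 0, "ry": 0, "rz": 0, "fingers": 255},
    {"tx": 0, "ty": -50, "tz": 0, "rx": 0, "ry": 0, "rz": 0, "fingers": 255},
    {"tx": 0, "ty": -80, "tz": 0, "rx": 0, "ry": 0, "rz": 0, "fingers": 255},
    {"tx": 0, "ty": -110, "tz": 0, "rx": 0, "ry": 0, "rz": 0, "fingers": 255},
    {"tx": 0, "ty": -140, "tz": 0, "rx": 0, "ry": 0, "rz": 0, "fingers": 255},
    {"tx": 0, "ty": -170, "tz": 0, "rx": 0, "ry": 0, "rz": 0, "fingers": 255},
    {"tx": 0, "ty": -200, "tz": 0, "rx": 0, "ry": 0, "rz": 0, "fingers": 255},
    {"tx": 0, "ty": -228, "tz": 0, "rx": 0, "ry": 0, "rz": 0, "fingers": 255},
    {"tx": -20, "ty": -228, "tz": 0, "rx": 0, "ry": 0, "rz": 0, "fingers": 255},
    {"tx": -50, "ty": -228, "tz": 0, "rx": 0, "ry": 0, "rz": 0, "fingers": 255},
    {"tx": -80, "ty": -228, "tz": 0, "rx": 0, "ry": 0, "rz": 0, "fingers": 255},
    {"tx": -110, "ty": -228, "tz": 0, "rx": 0, "ry": 0, "rz": 0, "fingers": 255},
    {"tx": -135, "ty": -228, "tz": 0, "rx": 0, "ry": 0, "rz": 0, "fingers": 255},
    {"tx": -135, "ty": -228, "tz": 0, "rx": 0, "ry": 0, "rz": 0, "fingers": 255},
  ],
)

```text
time: 7.4
eef_pos: [554.0, 104.7, 291.1]
tcp_rot: [-0.485, 0.515, -0.515, 0.485]
contact_force: [-0.5, -0.8, 0.2]
grip_width: -0.0
```

Run:
```python
from h import *
st(); c=cap('top','top5'); c=cap('scene','scene5')
im=c['pixels'][60:310,140:380,::-1]; cv2.imwrite('pics/s5.png',cv2.resize(im,None,fx=2.4,fy=2.4,interpolation=2))
for n in('top5','scene5'):
    W=world(dict(np.load('/tmp/%s.npz'%n))).reshape(-1,3)-C0; W=W[np.isfinite(W[:,0])]; X,Y,Z=W@ex,W@ey,W[:,2]
    m=(X>-60)&(X<45)&(abs(Y)<90)&(Z<120)&(Z>20)
    A=np.c_[X[m],np.ones(m.sum())]; k=np.linalg.lstsq(A,Z[m],rcond=None)[0]; print(m.sum(),k, 'z at 53',k[0]*53+k[1])
    m=(X>75)&(X<130)&(abs(Y)<110)&(Z<245)&(Z>90)
    A=np.c_[Z[m],np.ones(m.sum())]; k=np.linalg.lstsq(A,X[m],rcond=None)[0]; print('cover',m.sum(),k,'x at 242',k[0]*242+k[1],np.pi/2+np.arctan(k[0]))
    m=(abs(Z-72)<4)&(abs(X)<100)&(abs(Y)<125); print('rim',X[m].min(),X[m].max(),Y[m].min(),Y[m].max())
```

```text
t 7.40 case xyz [159.2   0.4 291.1] F case [-0.81  0.4   0.22] q [0.04 0.32 0.2  1.45 0.   1.67] w -0.0
tool axes in case (cols):
 [[-1.     0.     0.002]
 [-0.002  0.    -1.   ]
 [-0.    -1.    -0.   ]]
2615 [4.52602385e-04 6.51289884e+01] z at 53 65.1529763030348
cover 1416 [ 0.16317084 69.69443799] x at 242 109.18178077078403 1.7325417411846276
rim -86.69082629019032 84.91498865623224 -114.45264507877617 115.7220464379441
1994 [-1.94767177e-03  6.47168749e+01] z at 53 64.61364832995368
cover 977 [ 0.15788443 70.51973482] x at 242 108.7277666880136 1.7273881468492394
rim -86.21704966693586 90.82875555724026 -117.2662370106505 117.28679100197101
```

View pics/s5.png

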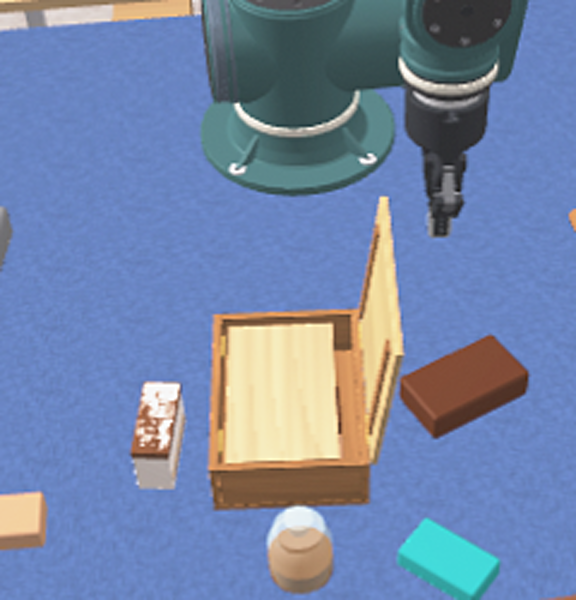

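Run:
```python
import numpy as np
for th in list(np.arange(1.75,0.2,-.05))+[.2,.16,.12,.09,.07,.05,.04,.03,.02,.01,0]:
    p=150; x=85-p*np.cos(th)+8*np.sin(th)+11; z=72+p*np.sin(th)+8*np.cos(th)
    if th>1.57: x=85-172*np.cos(th)+8*np.sin(th)+11
    print(round(th,2),'tx',round(159-x),'ty',round(291-z),'   ',round(x),round(z,1))
```

```text
1.75 tx 24 ty 73     135 218.2
1.7 tx 33 ty 71     126 219.7
1.65 tx 41 ty 70     118 220.9
1.6 tx 50 ty 69     109 221.7
1.55 tx 58 ty 69     101 222.1
1.5 tx 66 ty 69     93 222.2
1.45 tx 73 ty 69     86 221.9
1.4 tx 81 ty 70     78 221.2
1.35 tx 88 ty 71     71 220.1
1.3 tx 95 ty 72     64 218.7
1.25 tx 103 ty 74     56 216.9
1.2 tx 110 ty 76     49 214.7
1.15 tx 117 ty 79     42 212.2
1.1 tx 124 ty 82     35 209.3
1.05 tx 131 ty 85     28 206.1
1.0 tx 137 ty 88     22 202.5
0.95 tx 144 ty 92     15 198.7
0.9 tx 150 ty 97     9 194.5
0.85 tx 156 ty 101     3 190.0
0.8 tx 162 ty 106     -3 185.2
0.75 tx 167 ty 111     -8 180.1
0.7 tx 173 ty 116     -14 174.8
0.65 tx 178 ty 122     -19 169.1
0.6 tx 182 ty 128     -23 163.3
0.55 tx 187 ty 134     -28 157.2
0.5 tx 191 ty 140     -32 150.9
0.45 tx 195 ty 147     -36 144.4
0.4 tx 198 ty 153     -39 137.8
0.35 tx 201 ty 160     -42 130.9
0.3 tx 204 ty 167     -45 124.0
0.25 tx 206 ty 174     -47 116.9
0.2 tx 208 ty 181     -49 109.6
0.16 tx 210 ty 187     -51 103.8
0.12 tx 211 ty 193     -52 97.9
0.09 tx 212 ty 198     -53 93.4
0.07 tx 212 ty 201     -53 90.5
0.05 tx 212 ty 204     -53 87.5
0.04 tx 213 ty 205     -54 86.0
0.03 tx 213 ty 207     -54 84.5
0.02 tx 213 ty 208     -54 83.0
0.01 tx 213 ty 210     -54 81.5
0 tx 213 ty 211     -54 80.0
```

Emit:
step_arm(
  plan=[
    {"tx": 0, "ty": 25, "tz": 0, "rx": 0, "ry": 0, "rz": 0, "fingers": 255},
    {"tx": 0, "ty": 50, "tz": 0, "rx": 0, "ry": 0, "rz": 0, "fingers": 255},
    {"tx": 0, "ty": 70, "tz": 0, "rx": 0, "ry": 0, "rz": 0, "fingers": 255},
    {"tx": 10, "ty": 70, "tz": 0, "rx": 0, "ry": 0, "rz": 0, "fingers": 255},
    {"tx": 18, "ty": 70, "tz": 0, "rx": 0, "ry": 0, "rz": 0, "fingers": 255},
    {"tx": 23, "ty": 70, "tz": 0, "rx": 0, "ry": 0, "rz": 0, "fingers": 255},
    {"tx": 28, "ty": 70, "tz": 0, "rx": 0, "ry": 0, "rz": 0, "fingers": 255},
    {"tx": 33, "ty": 70, "tz": 0, "rx": 0, "ry": 0, "rz": 0, "fingers": 255},
    {"tx": 38, "ty": 70, "tz": 0, "rx": 0, "ry": 0, "rz": 0, "fingers": 255},
    {"tx": 43, "ty": 70, "tz": 0, "rx": 0, "ry": 0, "rz": 0, "fingers": 255},
    {"tx": 43, "ty": 70, "tz": 0, "rx": 0, "ry": 0, "rz": 0, "fingers": 255},
  ],
)

```text
time: 8.6
eef_pos: [551.4, 58.8, 221.3]
tcp_rot: [0.484, -0.516, 0.516, -0.484]
contact_force: [-0.4, -0.4, -0.1]
grip_width: 0.002
```

Run:
```python
from h import *
st(); c=cap('top','top6'); c=cap('scene','scene6')
im=c['pixels'][60:310,140:380,::-1]; cv2.imwrite('pics/s6.png',cv2.resize(im,None,fx=2.4,fy=2.4,interpolation=2))
```

```text
t 8.60 case xyz [1.132e+02 1.000e-01 2.213e+02] F case [-0.46  0.33 -0.09] q [-0.04  0.32  0.    1.26 -0.    1.59] w 0.0
tool axes in case (cols):
 [[-1.    -0.    -0.001]
 [ 0.001  0.    -1.   ]
 [ 0.    -1.    -0.   ]]
```

View pics/s6.png

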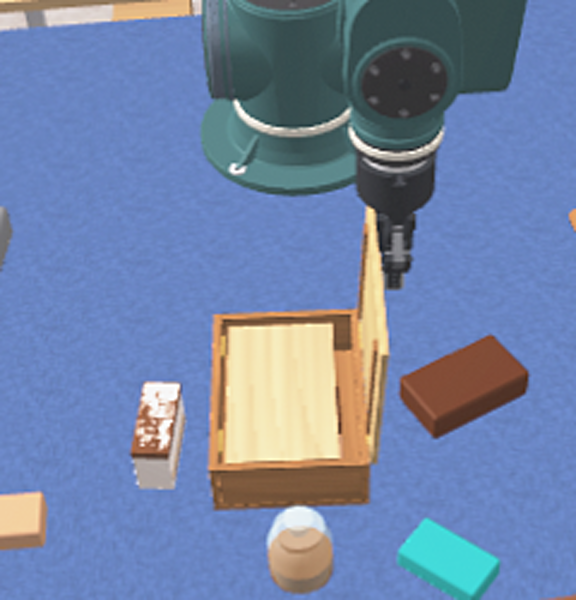

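Emit:
step_arm(
  plan=[
    {"tx": 6, "ty": -1, "tz": 0, "rx": 0, "ry": 0, "rz": 0, "fingers": 255},
    {"tx": 13, "ty": -1, "tz": 0, "rx": 0, "ry": 0, "rz": 0, "fingers": 255},
    {"tx": 20, "ty": -1, "tz": 0, "rx": 0, "ry": 0, "rz": 0, "fingers": 255},
    {"tx": 27, "ty": -1, "tz": 0, "rx": 0, "ry": 0, "rz": 0, "fingers": 255},
    {"tx": 35, "ty": 0, "tz": 0, "rx": 0, "ry": 0, "rz": 0, "fingers": 255},
    {"tx": 42, "ty": 1, "tz": 0, "rx": 0, "ry": 0, "rz": 0, "fingers": 255},
    {"tx": 49, "ty": 2, "tz": 0, "rx": 0, "ry": 0, "rz": 0, "fingers": 255},
    {"tx": 57, "ty": 4, "tz": 0, "rx": 0, "ry": 0, "rz": 0, "fingers": 255},
    {"tx": 64, "ty": 6, "tz": 0, "rx": 0, "ry": 0, "rz": 0, "fingers": 255},
    {"tx": 71, "ty": 9, "tz": 0, "rx": 0, "ry": 0, "rz": 0, "fingers": 255},
    {"tx": 78, "ty": 12, "tz": 0, "rx": 0, "ry": 0, "rz": 0, "fingers": 255},
    {"tx": 85, "ty": 15, "tz": 0, "rx": 0, "ry": 0, "rz": 0, "fingers": 255},
    {"tx": 91, "ty": 18, "tz": 0, "rx": 0, "ry": 0, "rz": 0, "fingers": 255},
    {"tx": 98, "ty": 22, "tz": 0, "rx": 0, "ry": 0, "rz": 0, "fingers": 255},
    {"tx": 104, "ty": 27, "tz": 0, "rx": 0, "ry": 0, "rz": 0, "fingers": 255},
    {"tx": 110, "ty": 31, "tz": 0, "rx": 0, "ry": 0, "rz": 0, "fingers": 255},
    {"tx": 116, "ty": 36, "tz": 0, "rx": 0, "ry": 0, "rz": 0, "fingers": 255},
    {"tx": 116, "ty": 36, "tz": 0, "rx": 0, "ry": 0, "rz": 0, "fingers": 255},
  ],
)

```text
time: 10.5
eef_pos: [543.7, -57.1, 184.5]
tcp_rot: [-0.484, 0.516, -0.515, 0.484]
contact_force: [-0.2, -0.0, 0.2]
grip_width: -0.003
```

Run:
```python
from h import *
st(); c=cap('top','top7'); c=cap('scene','scene7')
im=c['pixels'][60:310,140:380,::-1]; cv2.imwrite('pics/s7.png',cv2.resize(im,None,fx=2.4,fy=2.4,interpolation=2))
```

```text
t 10.50 case xyz [ -2.9   0.5 184.5] F case [-0.04  0.23  0.19] q [-0.25  0.32 -0.1   1.16 -0.    1.38] w -0.0
tool axes in case (cols):
 [[-1.    -0.    -0.001]
 [ 0.001  0.001 -1.   ]
 [ 0.    -1.    -0.001]]
```

View pics/s7.png

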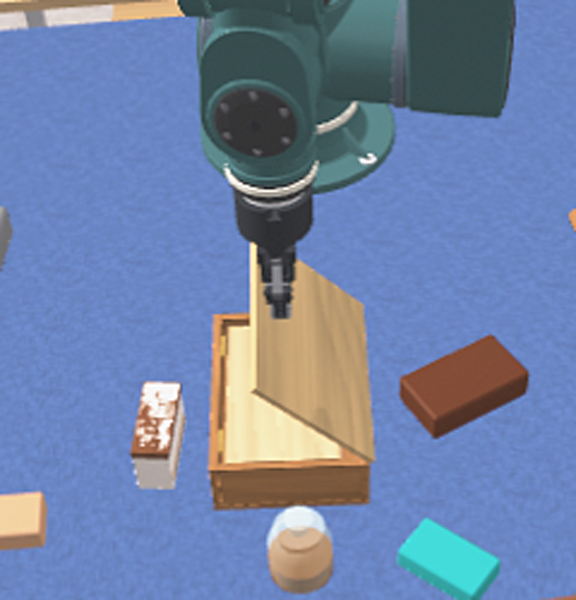

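Emit:
step_arm(
  plan=[
    {"tx": 5, "ty": 5, "tz": 0, "rx": 0, "ry": 0, "rz": 0, "fingers": 255},
    {"tx": 11, "ty": 10, "tz": 0, "rx": 0, "ry": 0, "rz": 0, "fingers": 255},
    {"tx": 16, "ty": 16, "tz": 0, "rx": 0, "ry": 0, "rz": 0, "fingers": 255},
    {"tx": 20, "ty": 22, "tz": 0, "rx": 0, "ry": 0, "rz": 0, "fingers": 255},
    {"tx": 25, "ty": 28, "tz": 0, "rx": 0, "ry": 0, "rz": 0, "fingers": 255},
    {"tx": 29, "ty": 34, "tz": 0, "rx": 0, "ry": 0, "rz": 0, "fingers": 255},
    {"tx": 33, "ty": 41, "tz": 0, "rx": 0, "ry": 0, "rz": 0, "fingers": 255},
    {"tx": 36, "ty": 47, "tz": 0, "rx": 0, "ry": 0, "rz": 0, "fingers": 255},
    {"tx": 39, "ty": 54, "tz": 0, "rx": 0, "ry": 0, "rz": 0, "fingers": 255},
    {"tx": 42, "ty": 60, "tz": 0, "rx": 0, "ry": 0, "rz": 0, "fingers": 255},
    {"tx": 44, "ty": 66, "tz": 0, "rx": 0, "ry": 0, "rz": 0, "fingers": 255},
    {"tx": 46, "ty": 71, "tz": 0, "rx": 0, "ry": 0, "rz": 0, "fingers": 255},
    {"tx": 47, "ty": 76, "tz": 0, "rx": 0, "ry": 0, "rz": 0, "fingers": 255},
    {"tx": 48, "ty": 80, "tz": 0, "rx": 0, "ry": 0, "rz": 0, "fingers": 255},
    {"tx": 49, "ty": 84, "tz": 0, "rx": 0, "ry": 0, "rz": 0, "fingers": 255},
    {"tx": 49, "ty": 84, "tz": 0, "rx": 0, "ry": 0, "rz": 0, "fingers": 255},
  ],
)

```text
time: 12.2
eef_pos: [540.8, -105.3, 100.8]
tcp_rot: [-0.484, 0.516, -0.515, 0.484]
contact_force: [-0.3, -0.3, 1.5]
grip_width: -0.002
```

Run:
```python
from h import *
st(); c=cap('scene','scene8')
im=c['pixels'][60:310,140:380,::-1]; cv2.imwrite('pics/s8.png',cv2.resize(im,None,fx=2.4,fy=2.4,interpolation=2))
```

```text
t 12.20 case xyz [-51.2   0.4 100.8] F case [-0.35  0.28  1.53] q [-0.34  0.38 -0.24  0.95 -0.    1.29] w -0.0
tool axes in case (cols):
 [[-1.     0.    -0.   ]
 [ 0.     0.001 -1.   ]
 [-0.    -1.    -0.001]]
```

View pics/s8.png

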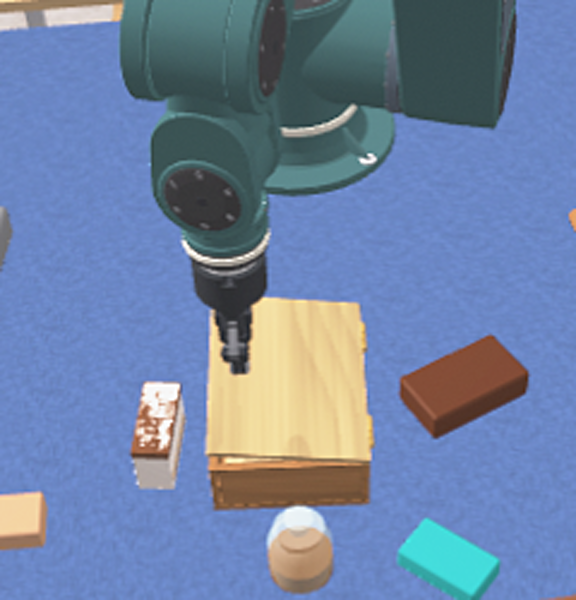

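Emit:
step_arm(
  plan=[
    {"tx": 1, "ty": 2, "tz": 0, "rx": 0, "ry": 0, "rz": 0, "fingers": 255},
    {"tx": 1, "ty": 4, "tz": 0, "rx": 0, "ry": 0, "rz": 0, "fingers": 255},
    {"tx": 1, "ty": 6, "tz": 0, "rx": 0, "ry": 0, "rz": 0, "fingers": 255},
    {"tx": 2, "ty": 8, "tz": 0, "rx": 0, "ry": 0, "rz": 0, "fingers": 255},
    {"tx": 2, "ty": 10, "tz": 0, "rx": 0, "ry": 0, "rz": 0, "fingers": 255},
    {"tx": 2, "ty": 11, "tz": 0, "rx": 0, "ry": 0, "rz": 0, "fingers": 255},
    {"tx": 2, "ty": 12, "tz": 0, "rx": 0, "ry": 0, "rz": 0, "fingers": 255},
    {"tx": 2, "ty": 13, "tz": 0, "rx": 0, "ry": 0, "rz": 0, "fingers": 255},
    {"tx": 2, "ty": 14, "tz": 0, "rx": 0, "ry": 0, "rz": 0, "fingers": 255},
    {"tx": 2, "ty": 15, "tz": 0, "rx": 0, "ry": 0, "rz": 0, "fingers": 255},
    {"tx": 2, "ty": 16, "tz": 0, "rx": 0, "ry": 0, "rz": 0, "fingers": 255},
    {"tx": 2, "ty": 17, "tz": 0, "rx": 0, "ry": 0, "rz": 0, "fingers": 255},
    {"tx": 2, "ty": 18, "tz": 0, "rx": 0, "ry": 0, "rz": 0, "fingers": 255},
    {"tx": 2, "ty": 19, "tz": 0, "rx": 0, "ry": 0, "rz": 0, "fingers": 255},
    {"tx": 2, "ty": 19.5, "tz": 0, "rx": 0, "ry": 0, "rz": 0, "fingers": 255},
    {"tx": 2, "ty": 20, "tz": 0, "rx": 0, "ry": 0, "rz": 0, "fingers": 255},
    {"tx": 2, "ty": 20, "tz": 0, "rx": 0, "ry": 0, "rz": 0, "fingers": 255},
  ],
)

```text
time: 13.95
eef_pos: [540.8, -107.2, 81.2]
tcp_rot: [-0.484, 0.516, -0.515, 0.484]
contact_force: [0.2, 0.3, -0.6]
grip_width: -0.001
```

Emit:
step_arm(
  plan=[
    {"tx": 0, "ty": 0.5, "tz": 0, "rx": 0, "ry": 0, "rz": 0, "fingers": 255},
    {"tx": 0, "ty": 1, "tz": 0, "rx": 0, "ry": 0, "rz": 0, "fingers": 255},
    {"tx": 0, "ty": 1, "tz": 0, "rx": 0, "ry": 0, "rz": 0, "fingers": 255},
  ],
)

```text
time: 14.25
eef_pos: [540.8, -107.3, 80.2]
tcp_rot: [-0.484, 0.516, -0.515, 0.484]
contact_force: [0.0, -0.4, 0.9]
grip_width: 0.002
```

Emit:
step_arm(
  plan=[
    {"tx": 0, "ty": 0.5, "tz": 0, "rx": 0, "ry": 0, "rz": 0, "fingers": 255},
    {"tx": 0, "ty": 1, "tz": 0, "rx": 0, "ry": 0, "rz": 0, "fingers": 255},
    {"tx": 0, "ty": 1, "tz": 0, "rx": 0, "ry": 0, "rz": 0, "fingers": 255},
  ],
)

```text
time: 14.55
eef_pos: [540.9, -107.3, 79.9]
tcp_rot: [0.484, -0.515, 0.516, -0.484]
contact_force: [-3.2, 0.5, 11.7]
grip_width: -0.005
```

Emit:
step_arm(
  plan=[
    {"tx": 0, "ty": 0.5, "tz": 0, "rx": 0, "ry": 0, "rz": 0, "fingers": 255},
    {"tx": 0, "ty": 0.5, "tz": 0, "rx": 0, "ry": 0, "rz": 0, "fingers": 255},
  ],
)

```text
time: 14.75
eef_pos: [541.0, -107.3, 79.8]
tcp_rot: [0.484, -0.515, 0.516, -0.484]
contact_force: [-5.8, 2.0, 17.6]
grip_width: 0.001
```

Emit:
step_arm(
  plan=[
    {"tx": 0, "ty": -2, "tz": 0, "rx": 0, "ry": 0, "rz": 0, "fingers": 255},
    {"tx": 0, "ty": -10, "tz": 0, "rx": 0, "ry": 0, "rz": 0, "fingers": 255},
    {"tx": 0, "ty": -40, "tz": 0, "rx": 0, "ry": 0, "rz": 0, "fingers": 255},
    {"tx": 0, "ty": -80, "tz": 0, "rx": 0, "ry": 0, "rz": 0, "fingers": 255},
    {"tx": 0, "ty": -120, "tz": 0, "rx": 0, "ry": 0, "rz": 0, "fingers": 255},
    {"tx": 0, "ty": -160, "tz": 0, "rx": 0, "ry": 0, "rz": 0, "fingers": 255},
    {"tx": 30, "ty": -180, "tz": 0, "rx": 0, "ry": 0, "rz": 0, "fingers": 255},
    {"tx": 70, "ty": -180, "tz": 0, "rx": 0, "ry": 0, "rz": 0, "fingers": 255},
    {"tx": 110, "ty": -180, "tz": 0, "rx": 0, "ry": 0, "rz": 0, "fingers": 255},
    {"tx": 150, "ty": -180, "tz": 0, "rx": 0, "ry": 0, "rz": 0, "fingers": 255},
    {"tx": 150, "ty": -180, "tz": 0, "rx": 0, "ry": 0, "rz": 0, "fingers": 255},
  ],
)

```text
time: 15.85
eef_pos: [530.9, -260.9, 258.5]
tcp_rot: [0.483, -0.516, 0.516, -0.483]
contact_force: [-0.6, 0.1, 0.0]
grip_width: 0.002
```

Run:
```python
from h import *
st()
c=cap('scene','scene9');c2=cap('top','top9')
for n in('top9','scene9'):
    W=world(dict(np.load('/tmp/%s.npz'%n))).reshape(-1,3)-C0; W=W[np.isfinite(W[:,0])]; X,Y,Z=W@ex,W@ey,W[:,2]
    m=(abs(X)<82)&(abs(Y)<110)&(Z<120)&(Z>40)
    k=np.linalg.lstsq(np.c_[X[m],np.ones(m.sum())],Z[m],rcond=None)[0]; print(n,m.sum(),'slope,z',k)
    m=(abs(X)<110)&(abs(Y)<140)&(abs(Z-80)<5); print(cv2.minAreaRect(np.c_[X,Y][m].astype(np.float32)))
    for u in [(f'carton',(-115-25,40),60)]: pass
a=np.load('/tmp/top0.npz')['z_map'];b=c2['z_map']
im=np.hstack([np.load('/tmp/top0.npz')['pixels'][100:300,150:420],c2['pixels'][100:300,150:420]])[:,:,::-1]
cv2.imwrite('pics/cmp.png',cv2.resize(im,None,fx=1.48,fy=1.48,interpolation=2))
```

```text
t 15.85 case xyz [-207.2    0.5  258.5] F case [0.11 0.62 0.05] q [-0.59  0.38  0.19  1.39 -0.    1.04] w 0.0
tool axes in case (cols):
 [[-1.    -0.001 -0.004]
 [ 0.004  0.    -1.   ]
 [ 0.001 -1.    -0.   ]]
top9 5140 slope,z [4.2827330e-04 8.0070718e+01]
((0.1380462646484375, 0.8134384155273438), (177.49986267089844, 232.83847045898438), 0.17409363389015198)
scene9 3857 slope,z [3.35668017e-04 7.96178857e+01]
((0.31744384765625, -0.03379058837890625), (238.7013702392578, 176.9217987060547), 89.89236450195312)
```

View pics/scene9.png

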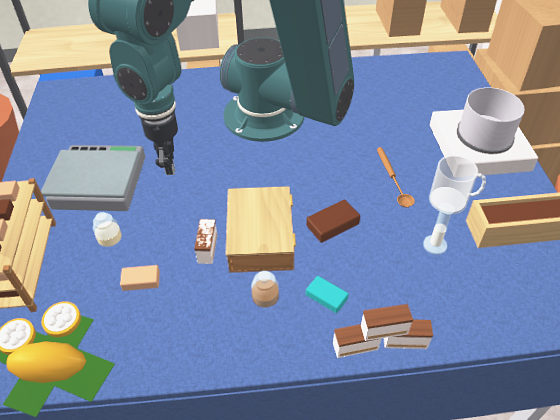

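View pics/cmp.png

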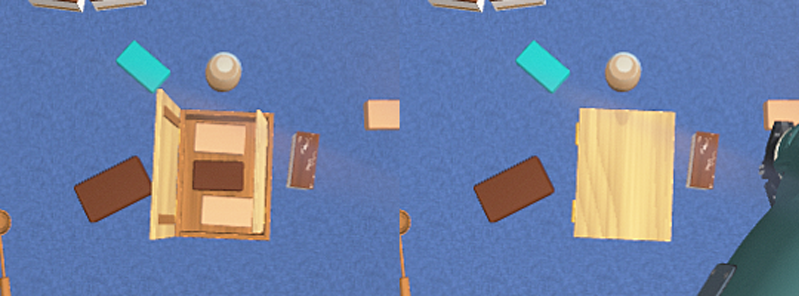

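The cover is shut and level. The case, jar, carton and the other things stand where they were (scene view: case (261,228), jar (265,288), carton (205,241)).

```bash
python3 -c "
from rig import r
print(r.hand_in())"
```

```text
the job is handed in; nothing more can be done
None
```

I pushed the flap down flat over the bars with the closed fingertips, then pushed the cover slowly until it was fully shut on the case. I lifted clear and handed in at about 16 s of the 58 s allowed.

**Flap:** before I moved the cover, its top measured 64.6 to 65.2 mm against the expected 65 mm, with no measurable slope. I pressed it onto its stop with the fingertips at up to about 23 N down and 7 N sideways.

**Cover:** its top measured 80.1 mm (top camera) and 79.6 mm (scene camera) against the expected 80 mm, with a slope under 0.001. I lowered it the last 20 mm at about 20 mm/s, slowing to 10 mm/s and less. I then pressed it shut with up to about 18 N down and 6 N sideways.

**Case and surroundings:** the shut cover's outline is centred within about 1 mm of where I first fitted the case. The before and after pictures show the jar, carton, look-alike bars and the rest unmoved; I compared those by eye and did not measure them. With the cover shut, the bars could not be checked directly. They were inside before the flap went down, and nothing came out.

**Disagreements:** the scene camera's outlines came out about 6 mm oversized (its cover outline at the end, its case rim at the first fit). I put this down to noise at the edges, because its height and centre readings agree with the top camera. No check failed.

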